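# Lean the yellow drive against the drive box

### The arm

A 6-joint arm with a two-finger parallel gripper is mounted at the origin on the work surface. World frame = base frame: x ahead of the robot, y to its left, z up, the work surface at z = 0. Lengths are in m, angles in rad, forces in N, time in s.
With the tool pointing down it reaches from about 0.35 to 0.875 m from the base axis. Payload 4.2 kg.
Tool frame: the origin (TCP) lies on the centre line of the jaws, within the pads' length; the fingertips stand 19 mm ahead of it and the grasp point (between the pads) is the TCP; z points along the fingers, y is the line along which they close (so a half turn about z gives the same grasp; the last joint's range is limited). The gripper opens to 85 mm and grips with 20 to 120 N. Pads are 22 mm wide; open, the fingers measure 114 mm over their backs; the gripper's body (76 mm by 85 mm) begins 54 mm behind the grasp point. The pads swing forward as they close: fully open they stand 13 mm farther back than shut.
Start: joints at [1.607, 0.385, 0.008, 0, -1.194, -0.259], TCP at [0.138, 0.61, 0.25] pointing down, gripper open.
Joint ranges: [-3.14, 3.14], [-1.21, 2.06], [-1.07, 1.41], [-3.16, 2.05], [-2.99, -0.16], [-3.1, 3.1]. Speed limits (rad/s): [2.79, 2.79, 3.14, 3.14, 3.14, 3.14].

### API

Orientations are given as a rotation vector (axis times angle).
In Python, from plant import bot gives the robot as it stands. Calls block until the motion is done:
- bot.move_pose(position, orientation): joint-space move of the TCP to a pose.
- bot.move_l(position, feed=0.15, attitude=None): straight line of the TCP; attitude=None keeps the orientation; feed is the mean speed in m/s.
- bot.goto_joints(angles): joint-space move.
- bot.command_gripper(opening, squeeze=None): opening from 0.0 (shut) to 1.0 (fully open); squeeze is the grip in N (None keeps the last); returns when the fingers have stopped.
- bot.hold(seconds).
- bot.inverse_kinematics(position, orientation): joint angles nearest the present ones, or None.
- bot.capture(name): name is "scene" or "top"; returns a dict with "color" (384x512x3 uint8, red, green, blue), "vertical_fov" (degrees; the focal length in pixels is half the picture's height over the tangent of half this angle, whatever the lens; pixels are square), "cx", "cy" (the principal point, pixels), "distortion" ([k1, k2, p1, p2, k3] as OpenCV has them; the pictures are not rectified), "camera_from_world" (4x4, takes a point from world to camera coordinates). Camera axes: x right, y down, z forward; pixel columns grow to the right and rows downward; lengths in m; the calibration is good to about 2 mm. A picture is of the moment at which its call begins. There is no depth.
A pose or a line that the arm cannot do raises bot.MotionError and nothing moves.
- bot.sign_off(): hands the job in; it is judged then, once.
Readings, each from a call of its own:
- bot.get_t(): time.
- bot.get_joint_pos(): joint angles.
- bot.get_dq(): joint speeds.
- bot.get_joint_torque(): joint torques, N m.
- bot.get_position(): TCP position.
- bot.get_orientation(): TCP orientation.
- bot.get_ft_force(): force on the tool from outside, world axes, zero at the start.
- bot.get_torque(): the same for the moment, N m.
- bot.get_opening(): opening from 0.0 (shut) to 1.0 (fully open).
- bot.get_grip_force(): force on a finger pad.
Only numpy, scipy, OpenCV 4.12 (cv2) and the standard library are available. Lean on these libraries where they do the work, as an engineer would, in place of code of your own. Each camera call takes 0.05 s, during which the arm holds its last target. There are 200 camera calls.

### The job

Take the yellow-edged drive out of the slotted rack and lean it against the wall of the clear drive box that faces the tray's black lip: foot down on the tray close behind the lip, its broad face square to the box's wall, tilted back so that it rests on the wall's top edge at a slant of about 20 degrees from upright, with its whole width on the wall. Set its foot down on the tray before letting go rather than dropping it, and leave the blue and red drives standing in their slots.

Things in the scene. Friction and masses are not known exactly. Their poses are not given: they have to be found in the camera images.
- yellow_c (a point): Yellow rubber-edged drive, 120 mm tall (z), 80 wide (y), 16 thick (x), 0.2 kg; point: its centre, half-way up. Starts upright in any of 3 slots of a black rack, foot 6 mm above the desk; slot walls reach 31 mm above the desk, 2 mm clear of each face: pull it straight up 40 mm or more. Slots 72 mm apart along x: 56 mm free beside each face.
- stand: Fixed tray, clear drive box, black lip. Origin: desk level, under the middle of the box wall to lean on. x: wall to lip, y: along wall, z up. Wall face x=0, y -90..90 mm, top 74 mm above desk; box behind, x -110..0. Tray floor 4 mm up. Lip: inner face x=48 mm, 12 thick, top 19 up. Foot at the lip: drive leans 25 deg, top to -x; let go at 10 deg or more it tips back onto the wall.
- blue_c (a point): Centre of the blue-edged drive, a bystander: same size, stance and axes as the yellow one, in another slot of the rack; stays there.
- red_c (a point): Centre of the red-edged drive, a bystander: same size, stance and axes as the yellow one, in another slot of the rack; stays there.
Not all that is in view belongs to the job. Of the things shaped like the part that bears yellow_c, the yellow one is meant.

How it is judged:
By the outcome, as a careful person would: the job done as asked, in the order asked, and still so for the second after the job is handed in, with the robot touching nothing.
It also fails if it takes over 38 s, if anything falls off the work surface, if the arm or the gripper's body presses on something with over 40 N, if the wrist force passes 120 N, or if a joint passes its speed limit or range.

## Working session

There is one attempt and no reset: what is moved stays moved. The work goes in short steps, each a Python script; the robot and the scene stay as the last script left them, time stands still between calls to the robot, and variables do not carry over. Pictures are saved under pics/ and viewed, at most 10 in all, crops included, and the job is handed in when it is done.

```bash
mkdir -p pics; cat > h.py <<'E'
import numpy as np, cv2
from plant import bot
def shot(n):
    c=bot.capture(n); return c
def KD(c):
    f=192/np.tan(np.radians(c["vertical_fov"])/2)
    return np.array([[f,0,c["cx"]],[0,f,c["cy"]],[0,0,1.]]),np.array(c["distortion"],float)
def ray(c,px):
    K,D=KD(c); u=cv2.undistortPoints(np.array(px,float).reshape(-1,1,2),K,D).reshape(-1,2)
    T=np.array(c["camera_from_world"]); R,t=T[:3,:3],T[:3,3]
    d=np.c_[u,np.ones(len(u))]@R; return -R.T@t, d/np.linalg.norm(d,axis=1)[:,None]
def onz(c,px,z):
    o,d=ray(c,px); return o+d*((z-o[2])/d[:,2])[:,None]
def proj(c,P):
    K,D=KD(c);T=np.array(c["camera_from_world"])
    return cv2.projectPoints(np.array(P,float).reshape(-1,1,3),cv2.Rodrigues(T[:3,:3])[0],T[:3,3],K,D)[0].reshape(-1,2)
def save(c,n): cv2.imwrite(f"pics/{n}.png",c["color"][:,:,::-1])
E
python3 - <<'E'
from h import *
import pickle
for n in("scene","top"):
    c=shot(n); save(c,n+"0"); pickle.dump(c,open(n+".pkl","wb")); print(n,c["vertical_fov"],c["cx"],c["cy"],c["distortion"],ray(c,[[256,192]]))
E
```

```text
scene 44.04525649636525 254.55522735167844 187.77257129175283 [-0.14650073  0.          0.          0.          0.        ] (array([ 1.39682808, -0.07116155,  1.0189164 ]), array([[-0.63482903,  0.13766691, -0.76028937]]))
top 42.179545109644536 256.82100159445054 192.43677160400483 [0.03268066 0.         0.         0.         0.        ] (array([0.51033289, 0.07131122, 1.22086064]), array([[ 7.51699178e-02,  7.59708209e-04, -9.97170450e-01]]))
```

View pics/scene0.png

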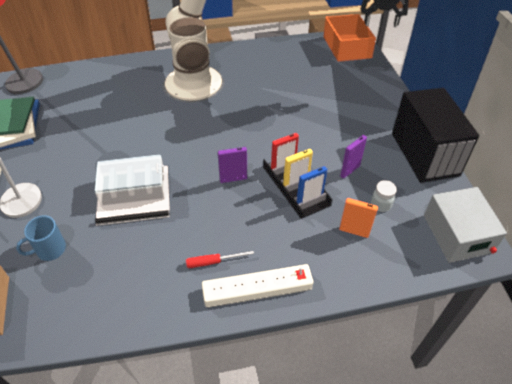

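View pics/top0.png

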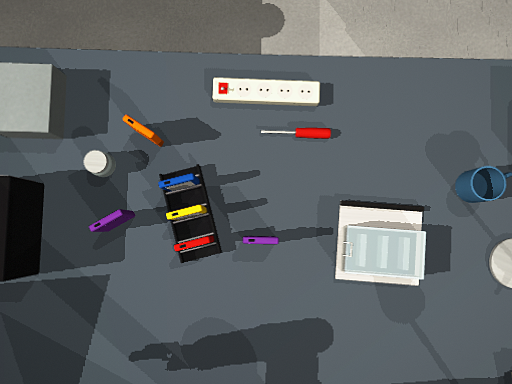

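Top view: the box and tray are at about (380,245), with the lip at (382,206). The rack is at about (190,213). Candidates for the yellow drive (top-view pixels): yellow (187,212), blue (180,181), red (195,244), loose purple (112,221) and (260,240), orange (142,130). I choose the yellow one at (187,212), which is (298,168) in the scene view. Next is one close crop, plus measurement.

```bash
cat > m.py <<'E'
from h import *
import pickle
S,T=[pickle.load(open(n+".pkl","rb")) for n in("scene","top")]
cr=lambda c,x,y:cv2.resize(c["color"][y:y+100,x:x+133,::-1],(400,300),interpolation=cv2.INTER_CUBIC)
cv2.imwrite("pics/crop.png",np.vstack([np.hstack([cr(T,125,163),cr(T,315,195)]),np.hstack([cr(S,235,120),cr(S,70,135)])]))
hsv=cv2.cvtColor(T["color"],cv2.COLOR_RGB2HSV)
for n,lo,hi,roi in(("yellow",20,35,None),("blue",100,125,None),("red",0,8,None)):
    m=cv2.inRange(hsv,(lo,150,90),(hi,255,255)); r=np.zeros_like(m); r[165:262,150:225]=1; m*=r
    k,lab,st,ce=cv2.connectedComponentsWithStats(m); i=1+np.argmax(st[1:,4])
    p=np.argwhere(lab==i)[:,::-1]; b=cv2.minAreaRect(p.astype(np.float32)); q=cv2.boxPoints(b)
    w=onz(T,q,.126); print(n,st[i],np.round(q,1).tolist()); print(np.round(w[:,:2],4).tolist(),w.mean(0).round(4))
# axes in top image
print(proj(T,[[.5,0,0],[.6,0,0],[.5,.1,0]]).round(0))
E
python3 m.py
```

```text
yellow [166 205  41  15 280] [[164.8000030517578, 211.6999969482422], [204.1999969482422, 203.0], [206.1999969482422, 212.10000610351562], [166.8000030517578, 220.8000030517578]]
[[0.5446, 0.2712], [0.5659, 0.1855], [0.546, 0.1804], [0.5247, 0.266]] [0.5453 0.2257 0.126 ]
blue [158 173  36  15 226] [[157.60000610351562, 181.39999389648438], [192.10000610351562, 172.39999389648438], [193.8000030517578, 178.89999389648438], [159.3000030517578, 187.89999389648438]]
[[0.6109, 0.2896], [0.6328, 0.2145], [0.6185, 0.2102], [0.5967, 0.2854]] [0.6147 0.2499 0.126 ]
red [174 236  39  15 243] [[173.10000610351562, 244.5], [211.10000610351562, 234.60000610351562], [212.89999389648438, 241.39999389648438], [174.89999389648438, 251.3000030517578]]
[[0.4734, 0.2504], [0.4968, 0.1681], [0.4821, 0.1637], [0.4588, 0.246]] [0.4778 0.207  0.126 ]
[[285. 234.]
 [285. 194.]
 [244. 233.]]
```

View pics/crop.png

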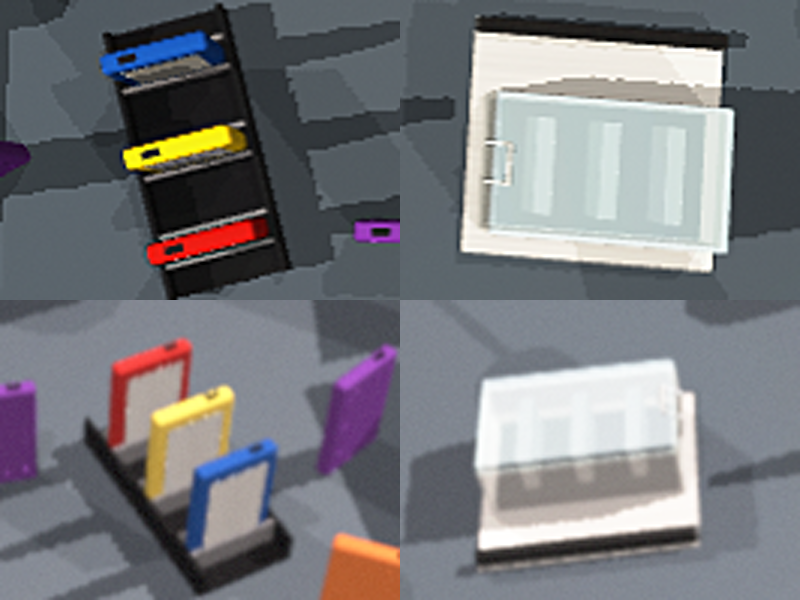

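The crop confirms that the yellow drive is upright in the middle slot, between red and blue. The box's free wall faces the lip, which is at the top of the top view. Now I'll measure the stand and cross-check it in the scene view.

```bash
cat > m2.py <<'E'
from h import *
import pickle
S,T=[pickle.load(open(n+".pkl","rb")) for n in("scene","top")]
g=cv2.cvtColor(T["color"],cv2.COLOR_RGB2GRAY).astype(float)
# lip inner edge: strongest dark->bright along rows 200..216
pts=[]
for u in range(347,420):
    d=np.gradient(g[198:220,u]); i=np.argmax(d); w=d[i-2:i+3].clip(0); pts.append((u,198+i+np.dot(w,np.arange(-2,3))/w.sum()))
w=onz(T,pts,.019); k,b=np.polyfit(w[:,1],w[:,0],1); r=w[:,0]-k*w[:,1]-b; print("lip x=%.4f*y+%.4f"%(k,b),"yaw deg",np.degrees(np.arctan(-k)),"rms",r.std())
# hand-read points from the crop
f=lambda x,y:((x-400)/3+315-.33,y/3+195-.33)
print("lip outer",onz(T,[f(478,16),f(728,36)],.019).round(4)); print("lip inner ends",onz(T,[f(478,31),f(727,49)],.019).round(4))
print("wall top",onz(T,[f(497,92),f(735,110)],.074).round(4)); print("box back",onz(T,[f(488,231),f(725,253)],.074).round(4))
s=lambda x,y:((x-400)/3+70-.33,(y-300)/3+135-.33)
print("scene wall top",onz(S,[s(478,468),s(680,448)],.074).round(4)); print("scene lip inner",onz(S,[s(480,549),s(697,528)],.019).round(4))
# scene check of yellow: top-face corners & mask
a=np.radians(16.8);X=np.array([np.cos(a),np.sin(a),0]);Y=np.array([-np.sin(a),np.cos(a),0]);C=np.array([.546,.231,.126])
P=[C+i*.008*X+j*.04*Y-h*Z for Z in[np.array([0,0,.12])] for h in(0,.79) for i in(1,-1) for j in(1,-1)]
print("pred scene",proj(S,P[:4]).round(1).tolist())
h=cv2.cvtColor(S["color"],cv2.COLOR_RGB2HSV); m=cv2.inRange(h,(20,120,90),(35,255,255)); m[:, :270]=0;m[:,330:]=0;m[:140]=0;m[200:]=0
p=np.argwhere(m)[:,::-1]; print("mask ext",p.min(0),p.max(0),"left-top",p[np.argmin(p.sum(1))],"topmost",p[p[:,1]==p[:,1].min()].tolist(),"rightmost",p[p[:,0]==p[:,0].max()].tolist(),"leftmost",p[p[:,0]==p[:,0].min()].tolist())
im=cv2.cvtColor(S["color"],cv2.COLOR_RGB2BGR)[135:215,240:345]; im=cv2.resize(im,None,fx=6,fy=6,interpolation=cv2.INTER_CUBIC)
for q in proj(S,P[:4]): cv2.circle(im,tuple(int(v) for v in (q-[240,135]+.5)*6),4,(0,0,255),1)
im2=cv2.resize(cv2.cvtColor(T["color"],cv2.COLOR_RGB2BGR)[195:230,155:215],None,fx=3,fy=3,interpolation=cv2.INTER_CUBIC)
for q in proj(T,P[:4]): cv2.circle(im2,tuple(int(v) for v in (q-[155,195]+.5)*3),3,(0,0,255),1)
im[:105,:180]=im2
cv2.imwrite("pics/chk.png",im)
E
python3 m2.py
```

```text
lip x=0.0518*y+0.5810 yaw deg -2.967866272431841 rms 0.0002764139702185638
lip outer [[ 0.5866 -0.1328  0.019 ]
 [ 0.5755 -0.3333  0.019 ]]
lip inner ends [[ 0.5745 -0.133   0.019 ]
 [ 0.565  -0.3324  0.019 ]]
wall top [[ 0.5252 -0.1387  0.074 ]
 [ 0.5161 -0.32    0.074 ]]
box back [[ 0.4196 -0.1329  0.074 ]
 [ 0.408  -0.3121  0.074 ]]
scene wall top [[ 0.519  -0.3178  0.074 ]
 [ 0.5313 -0.1376  0.074 ]]
scene lip inner [[ 0.5661 -0.329   0.019 ]
 [ 0.5802 -0.1338  0.019 ]]
pred scene [[313.8, 151.5], [288.3, 161.6], [310.6, 147.8], [285.2, 157.7]]
mask ext [283 150] [311 185] left-top [286 158] topmost [[307, 150], [308, 150], [310, 150]] rightmost [[311, 151], [311, 152], [311, 153], [311, 154], [311, 155], [311, 156], [311, 157], [311, 158]] leftmost [[283, 174], [283, 175], [283, 176], [283, 177], [283, 178], [283, 182], [283, 183], [283, 184]]
```

View pics/chk.png

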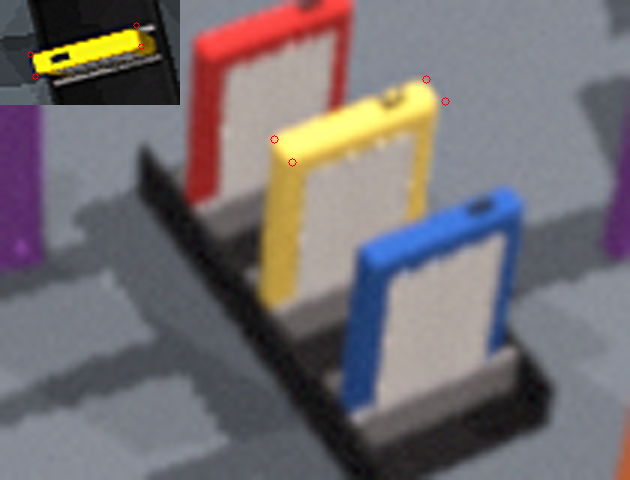

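The markers fit the yellow top face in both views, with pixels at about (299,155) in the scene and (187,212) in the top view. The true angle is slightly lower, about 16°, and y is about 2 mm less. Sizes also check out: wall length 181 mm, lip 12 mm thick, lip-to-wall 48 mm. Now grasp and lift.

```bash
cat >> h.py <<'E'
from scipy.spatial.transform import Rotation as Ro
def att(yaw,tilt=0.,flip=False):
    "tool y along +-x of the frame at yaw, tool z down, tilted so that body leans to -x (deg)"
    t=np.radians(tilt); W=Ro.from_euler("z",yaw,degrees=True).as_matrix()
    z=W@[np.sin(t),0,-np.cos(t)]; y=W@[np.cos(t),0,np.sin(t)]*(-1 if flip else 1)
    return Ro.from_matrix(np.c_[np.cross(y,z),y,z]).as_rotvec()
OR=np.array([.523,-.2286,0.]); YAW=-3.2
def place(f,tilt,up=0.,grip=.106):
    t=np.radians(tilt); W=Ro.from_euler("z",YAW,degrees=True).as_matrix()
    return OR+W@(np.array([f,0,.004+up])+grip*np.array([-np.sin(t),0,np.cos(t)])+.008*np.array([np.cos(t),0,np.sin(t)]))
E
python3 - <<'E'
from h import *
for fl in(0,1):
    for p,o in(([.546,.229,.27],att(16.2,0,fl)),([.546,.229,.112],att(16.2,0,fl)),(place(.0255,17,.12),att(YAW,17,fl)),(place(.0255,17),att(YAW,17,fl))):
        q=bot.inverse_kinematics(p,o); print(fl,None if q is None else np.round(q,2))
print(place(.0255,17),bot.get_t())
E
```

```text
0 [ 0.67  0.32 -0.04  0.   -1.21  2.75]
0 [ 0.67  0.46 -0.25  0.   -0.86  2.75]
0 [-0.14  0.2  -0.34 -0.04 -0.74 -3.03]
0 [-0.14  0.35 -0.48 -0.06 -0.45 -3.01]
1 [ 0.67  0.32 -0.04  0.   -1.21 -0.39]
1 [ 0.67  0.46 -0.25  0.   -0.86 -0.39]
1 [-0.14  0.2  -0.34 -0.04 -0.74  0.11]
1 [-0.14  0.35 -0.48 -0.06 -0.45  0.13]
[ 0.52515567 -0.22872052  0.10770728] 0.1
```

```bash
python3 - <<'E'
from h import *
o=att(16.2,0,1)
bot.move_pose([.546,.229,.26],o); bot.command_gripper(.55)
bot.move_l([.546,.229,.112],feed=.12); print(bot.get_ft_force())
bot.command_gripper(0.,60); print("grip",bot.get_opening(),bot.get_opening()*85,bot.get_grip_force(),bot.get_ft_force(),bot.get_torque())
bot.move_l([.546,.229,.165],feed=.08); print(bot.get_ft_force())
bot.move_l([.546,.229,.30],feed=.2)
bot.hold(.2); print(bot.get_ft_force(),bot.get_torque(),bot.get_opening(),bot.get_t(),bot.get_position())
S=shot("scene"); 
im=cv2.resize(S["color"][60:220,200:400,::-1],(750,600)); cv2.imwrite("pics/g1.png",im)
E
```

```text
[ 0.39858558 -1.25533495  0.55125149]
grip 0.18269070151343092 15.528709628641629 59.223854541778564 [-0.7837198  -0.18946163  3.16754839] [-0.04092693  0.38027297 -0.03902695]
[ 0.18484765 -0.50209648 -2.27179994]
[-0.27458336 -0.90517711 -2.73568226] [ 0.03290165 -0.05679006 -0.01200936] 0.17687561832918633 6.1833 [0.54555097 0.22873687 0.29827614]
```

View pics/g1.png

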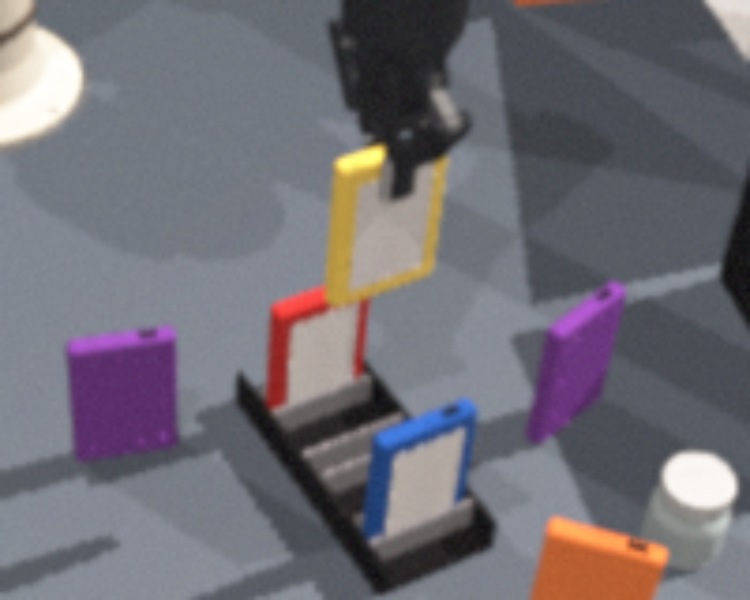

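The picture shows the yellow drive held upright near its middle, at crop (390,225), with red and blue still in the rack. Next, carry it to above the tray and hover.

```bash
python3 - <<'E'
from h import *
o=att(YAW,17,1)
p=place(.0255,17,.19); bot.move_l([p[0],p[1],p[2]],feed=.22,attitude=o)
bot.move_l(place(.0255,17,.02),feed=.1); bot.hold(.2)
print(bot.get_position()-place(.0255,17,.02),bot.get_ft_force(),bot.get_t(),bot.get_opening())
S,T=shot("scene"),shot("top")
a=cv2.resize(S["color"][120:235,70:203,::-1],(520,450),interpolation=cv2.INTER_CUBIC)
W=Ro.from_euler("z",YAW,degrees=True).as_matrix()
# predicted foot/top outer-face corners of drive at the hover in the scene view
t=np.radians(17);A=np.array([-np.sin(t),0,np.cos(t)]);B=np.array([np.cos(t),0,np.sin(t)])
P=[OR+W@(np.array([.0255,y,.024])+B*.016+A*h) for h in(0,.12) for y in(-.04,.04)]+[OR+W@np.array(v) for v in([0,-.09,.074],[0,.09,.074],[.048,-.09,.019],[.048,.09,.019])]
q=proj(S,P); print(q.round(1).tolist())
for v in q: cv2.circle(a,tuple(int(k) for k in (v-[70,120]+.5)*3.91),4,(0,0,255),1)
b=cv2.resize(T["color"][185:295,330:435,::-1],(280,450),interpolation=cv2.INTER_CUBIC)
cv2.imwrite("pics/p1.png",np.hstack([a,b]))
E
```

```text
[ 1.12279465e-04 -1.51462480e-05  3.67441742e-04] [ 0.37408341 -0.38280639 -2.28457058] 10.5167 0.17828990655340438
[[117.0, 210.8], [146.6, 207.6], [108.0, 172.2], [139.2, 168.9], [95.4, 190.4], [162.5, 183.2], [99.2, 217.2], [165.7, 209.9]]
```

View pics/p1.png

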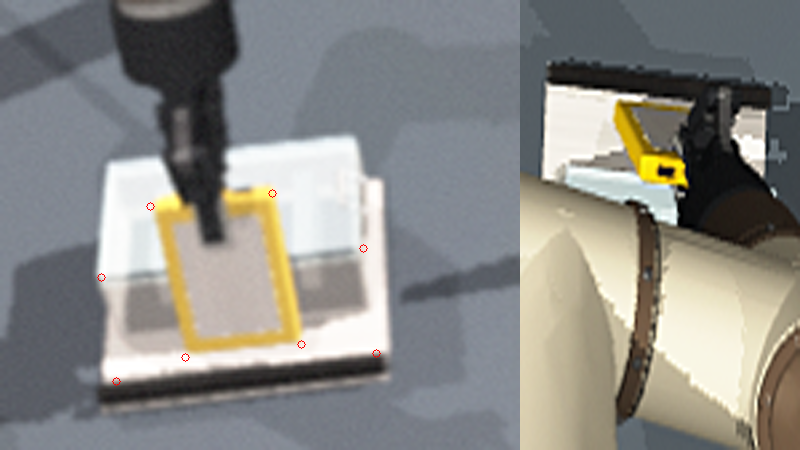

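The hover shows the drive square to the wall. Its foot line runs (188,352)–(300,341) in the crop, about 1 px above prediction (roughly 2–3 mm in −x or +z), and the stand markers fit within 1 px. I'll shift 1.5 mm toward the lip and lower until I feel contact.

```bash
python3 - <<'E'
from h import *
f=.027
bot.move_l(place(f,17,.005),feed=.04); bot.hold(.15); f0=bot.get_ft_force()
u=.005
while u>-.008:
    u-=.001; bot.move_l(place(f,17,u),feed=.02); bot.hold(.1); d=bot.get_ft_force()-f0; print(round(u,4),d.round(1))
    if d[2]>5: break
print(bot.get_position()-place(f,17,0),bot.get_t())
S=shot("scene")
a=cv2.resize(S["color"][120:235,70:203,::-1],(650,562),interpolation=cv2.INTER_CUBIC); cv2.imwrite("pics/p2.png",a)
E
```

```text
0.004 [-0.9 -0.9  0.9]
0.003 [-1.7  0.4 -0.9]
0.002 [-1.1 -0.1 -0.1]
0.001 [-0.9 -0.3 -0.3]
0.0 [-2.5 -0.1  4.9]
-0.001 [-4.6  1.8 11. ]
[ 0.00031999 -0.00013768  0.00049629] 13.3917
```

View pics/p2.png

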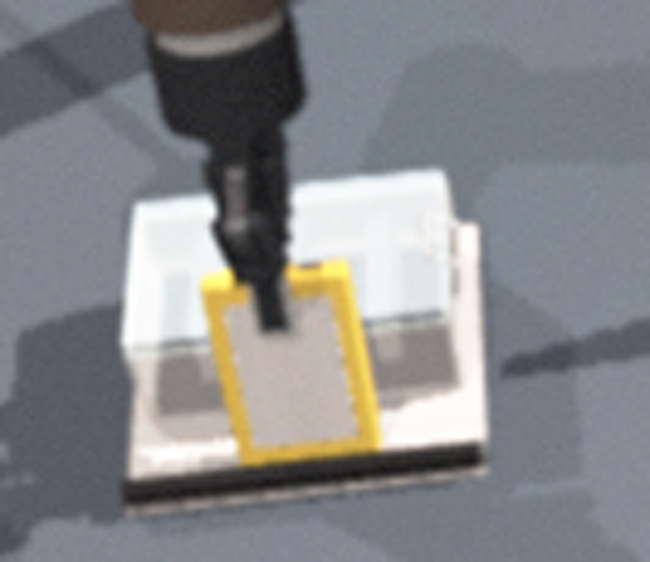

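The drive's foot is down on the tray just behind the lip, at (245,463)–(378,450), and contact came at the expected height. Now release gently and retreat along the tool axis.

```bash
python3 - <<'E'
from h import *
f=.027
bot.move_l(place(f,17,0),feed=.02)
bot.command_gripper(.24,20); bot.hold(.2); bot.command_gripper(.40); bot.hold(.5); print(bot.get_ft_force(),bot.get_opening())
bot.move_l(place(f,17,0,.106+.09),feed=.06); 
bot.move_l(place(f,17,0,.106+.09)+[-.05,0,.12],feed=.2); q=bot.get_joint_pos(); q[0]+=.9; bot.goto_joints(q)
bot.hold(.5); print(bot.get_t(),bot.get_position())
S,T=shot("scene"),shot("top")
a=cv2.resize(S["color"][120:235,70:203,::-1],(500,432),interpolation=cv2.INTER_CUBIC)
b=cv2.resize(T["color"][190:290,330:430,::-1],(300,300),interpolation=cv2.INTER_CUBIC)
im=np.zeros((432,800,3),np.uint8); im[:,:500]=a; im[:300,500:]=b
im[300:,500:]=cv2.resize(S["color"][125:220,230:350,::-1],(300,132)); cv2.imwrite("pics/r1.png",im)
hsv=cv2.cvtColor(S["color"],cv2.COLOR_RGB2HSV); m=cv2.inRange(hsv,(20,110,90),(35,255,255)); m[:,:90]=0;m[:,175:]=0;m[:140]=0;m[230:]=0
print("scene box",cv2.boundingRect(m)); h=cv2.convexHull(np.argwhere(m)[:,::-1].astype(np.int32)); print("quad",cv2.approxPolyDP(h,3,True).reshape(-1,2).tolist())
W=Ro.from_euler("z",YAW,degrees=True).as_matrix()
for th in(17,20,23,25):
    t=np.radians(th);A=np.array([-np.sin(t),0,np.cos(t)]);B=np.array([np.cos(t),0,np.sin(t)]);f=.07*np.tan(t)
    for n,c in(("S",S),("T",T)):
        print(th,n,proj(c,[OR+W@(np.array([f,y,.004])+B*w+A*h) for h,w in((0,.016),(.12,.016),(.12,0)) for y in(-.04,.04)]).round(1).tolist())
E
```

```text
[0.13848044 0.09281386 0.14660482] 0.3962029674006749
19.475 [0.4576355  0.21117072 0.31251815]
scene box (112, 172, 36, 44)
quad [[146, 212], [120, 215], [112, 175], [140, 172]]
17 S [[118.6, 214.2], [147.9, 211.0], [109.9, 176.3], [140.6, 173.0], [110.6, 173.3], [141.0, 170.0]]
17 T [[396.6, 213.6], [363.7, 211.0], [410.5, 227.9], [374.0, 225.0], [409.5, 234.9], [373.0, 231.9]]
20 S [[118.5, 215.2], [147.8, 211.9], [110.0, 176.0], [140.7, 172.7], [110.8, 173.3], [141.1, 170.0]]
20 T [[396.8, 212.1], [363.8, 209.4], [410.3, 228.9], [373.8, 225.9], [409.1, 235.7], [372.8, 232.8]]
23 S [[118.4, 216.1], [147.8, 212.9], [110.2, 175.9], [140.8, 172.6], [111.0, 173.4], [141.3, 170.1]]
23 T [[397.0, 210.4], [364.0, 207.8], [410.0, 229.8], [373.6, 226.8], [408.8, 236.5], [372.5, 233.5]]
25 S [[118.3, 216.8], [147.7, 213.6], [110.3, 175.9], [140.9, 172.6], [111.2, 173.6], [141.4, 170.3]]
25 T [[397.1, 209.3], [364.1, 206.7], [409.8, 230.3], [373.4, 227.3], [408.5, 236.9], [372.3, 233.9]]
```

View pics/r1.png

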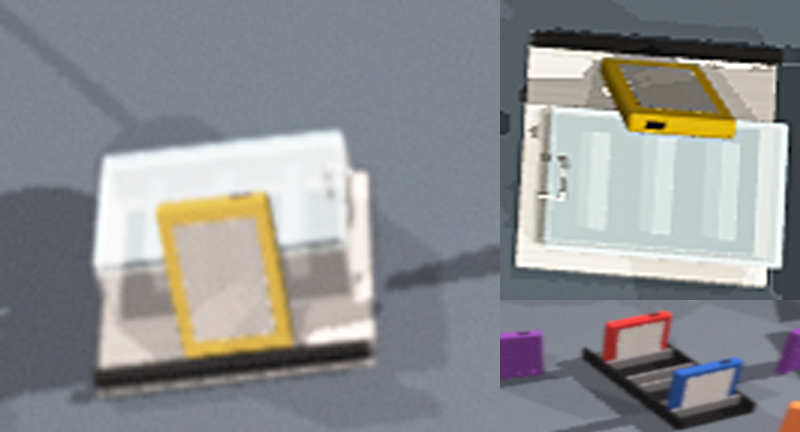

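The drive leans square on the wall, with its foot just behind the lip. In the top view the foot is at (365,209)–(398,211) and the top edge at (373,234)–(408,236), which matches about 20–21°. Red and blue still stand in the rack and the arm is clear, so I'm handing in.

```bash
python3 -c "
from plant import bot; print(bot.sign_off())"
```

```text
the job is handed in; nothing more can be done
None
```

I leaned the yellow drive squarely on the box wall at about 20–21° with its foot set down just behind the lip, left the blue and red drives in their slots, and handed the job in after about 19.5 s; no verdict came back.

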